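# Hold the box-section offcut in the drilling corner

## Robot

A 6-joint arm with a two-finger parallel gripper is mounted at the origin on the work surface. World frame = base frame: x ahead of the robot, y to its left, z up, the work surface at z = 0. Lengths are in mm, angles in rad, forces in N, time in s.
With the tool pointing down it reaches from about 375 to 825 mm from the base axis. Payload 5.5 kg.
Tool frame: the origin (TCP) lies on the centre line of the jaws, within the pads' length; the fingertips stand 11 mm ahead of it and the grasp point (between the pads) lies 8 mm behind it; z points along the fingers, y is the line along which they close (so a half turn about z gives the same grasp; the last joint's range is limited). The gripper opens to 85 mm and grips with 20 to 120 N. Pads are 22 mm wide; open, the fingers measure 114 mm over their backs; the gripper's body (76 mm by 85 mm) begins 54 mm behind the grasp point. The pads swing forward as they close: fully open they stand 13 mm farther back than shut.
Start: joints at [-1.25, 0.314, -0.047, 1.21, 0, 1.571], TCP at [189.192, -569.387, 218.799] pointing down, gripper open.
Joint ranges: [-2.67, 2.67], [-0.69, 1.73], [-1.03, 1.25], [-2.08, 2.16], [-1.42, 1.45], [-3.14, 3.14]. Speed limits (rad/s): [2.39, 2.39, 3.01, 3.14, 3.14, 3.14].

## Interface

Orientations are given as a unit quaternion [x, y, z, w].
In Python, from bench import manip gives the robot as it stands.
- The arm moves only by the tool arm_command, never from a script. Its argument "series" is a list of rows, each a list of 7 numbers: the shift along the tool's x, y, z as a fraction of full scale, then the turn, a rotation vector about the tool's x, y, z as a fraction of full scale, then the closure, from 0 (fully open) to 1 (shut). A call has 1 to 8 rows; each row is the pose to reach, as a shift and turn from the pose commanded when the call began, along the tool's axes at that moment; what a row does not reach only later rows make up. Full scale, the value 1, is 0.4 m for a shift and 60 degrees for a turn. A row lasts 1/8 s, in which the tool goes at most 62.5 mm and 10.7 degrees, less where a joint would pass 70% of its speed; a pose out of reach is approached as far as the arm can. A call with a number of a shift or a turn outside -1 to 1 is refused whole. A call with a gripper value outside its range is refused whole. The fingers move at their own pace and stop on an object; "force" is the grip in N (left out, the last holds). Time passes only in rows, so rows that repeat a pose let the fingers close. It gives the time, the measured TCP pose, the force, the opening and the grip force at its end, in the units of the state.
- manip.get_obs(): the state, without advancing time (a new reading comes with each control period).
- manip.read_camera(name): name is "side" or "top" or "wrist"; returns a dict with "img" (420x560x3 uint8, red, green, blue), "fx", "fy", "cx", "cy" (pixels), "k1" (the pictures are not rectified: a ray, as slopes to the right and down, at radius r is drawn at 1 + k1 r^2 times it, then the intrinsics apply), "rvec" (rotation vector, rad) and "tvec" (3), from world to camera coordinates, as OpenCV has them. Camera axes: x right, y down, z forward; pixel columns grow to the right and rows downward; lengths in mm; the calibration is good to about 2 mm. A picture is of the moment at which its call begins. There is no depth.
- manip.finish_job(): hands the job in; it is judged then, once.
The state is a dict: "time_s": time; "joints": joint angles; "qd": joint speeds; "joint_efforts": joint torques, N m; "ee_pos": TCP position; "orientation": TCP orientation; "wrist_force": force on the tool from outside, world axes, zero at the start; "wrist_torque": the same for the moment, N m; "grip_width": finger opening in mm; "gripper_force": force on a finger pad.
Only numpy, scipy, OpenCV 4.12 (cv2) and the standard library are available. Lean on these libraries where they do the work, as an engineer would, in place of code of your own. Each camera call takes 0.05 s, during which the arm holds its last target. There are 200 camera calls.

## Task

Get the red box-section offcut ready for drilling: set it upright as it is on the plywood backing board, in the corner between the dark steel fence and the green stop block (the one with the black knob, bolted at one end of the fence or the other), long side flush against the fence and end butted against the green stop. Then hold it there with one firm diagonal push, about 10 to 15 N each into the fence and down onto the board and a few newtons into the stop, and finish while still holding and pressing with the gripper. Leave the other things on the bench alone.

Things in the scene. Friction and masses are not known exactly. Their poses are not given: they have to be found in the camera images.
- offcut_mid (a point): centre of the red painted aluminium box-section offcut (an open-ended tube, rigid, about 0.2 kg), half-way up: 40 mm wide along its x, 120 mm long along its y, 60 mm tall along z. It stands on the bench on its 40 x 120 mm underside, 30 mm below this point; it can be gripped across its 40 mm width, above the height of the fence. Either long side may face the fence.
- offcut: the same offcut; origin at the centre of its underside, same axes.
- fence: dark steel bar bolted to the bench, does not move: 30 mm thick along its x, 330 mm long along its y, its top 32 mm above the bench (24 mm above the board; three bolt heads stand 2 mm higher); origin at the centre of its underside. Its -x face, 15 mm from the origin, is the near one (towards the robot) and the one to press against. It stands somewhat askew and its place differs from day to day.
- stop_green: green stop block with a black knob on top, bolted to the bench at one end of the fence (either end: +y or -y), against its near face and square to it, does not move: 30 x 30 mm, its top 32 mm above the bench, knob 16 mm across up to 49 mm; origin at the centre of its underside, which lies 30 mm from the fence's origin along the fence's -x and 150 mm along its y. The offcut goes against its inner face (towards the middle of the fence), 15 mm from its origin.
- stop_yellow: plain yellow stop block without knob, 30 x 30 x 32 mm, bolted likewise at the other end of the fence; not in use. Origin at the centre of its underside.
- board: plywood backing board fixed to the bench along the fence's near face: 75 mm deep along its x, 330 mm long along its y (square with the fence), 8 mm thick, smooth (friction of the offcut on board, fence and stops about 0.2); origin at the centre of its underside, 52.5 mm from the fence's origin along the fence's -x. The offcut starts on the bench in front of it; on the board its centre is 38 mm high.
- extinguisher: bystander: red fire extinguisher, 110 mm across, 300 mm tall, standing on the left. Origin on or near its underside.
- screwdriver: bystander: blue-handled screwdriver lying on the right. Origin on or near its underside.
- spanner: bystander: steel spanner lying beyond the fence. Origin on or near its underside.
- band: bystander: thin steel ring, 80 mm across, lying on the left. Origin on or near its underside.
- nut_jar: bystander: small amber jar with black lid, 60 mm across, 75 mm tall, on the right. Origin on or near its underside.
- tape_measure: bystander: yellow block-shaped tape measure 70 x 40 x 60 mm, beyond the fence. Origin on or near its underside.
- key_fob: bystander: small flat black key fob on the near left. Origin on or near its underside.
Mind the look-alikes: they are no part of the job. Several things look just like the offcut: the one meant starts farthest from the robot's base. Several things have the shape of the stop_green; the one meant has the colours described above.

How it is judged:
By the outcome, as a careful person would: the job done as asked, in the order asked, and still so for the second after the job is handed in, while the arm keeps its last pose, push and grip.
It also fails if it takes over 48 s, if anything falls off the work surface, if the arm or the gripper's body presses on something with over 40 N, if the wrist force passes 120 N, or if a joint passes its speed limit or range.

## Working session

There is one attempt and no reset: what is moved stays moved. The work goes in short steps, Python scripts to look and compute and a tool call to move; the robot and the scene stay as the last step left them, time stands still between calls to the robot, and variables do not carry over. Pictures are saved under pics/ and viewed, at most 10 in all, crops included, and the job is handed in when it is done.

Besides the shell and the picture viewer there is one more tool, called after ">>>" by a JSON object that holds its "method" and its "body", one argument or row to a line. arm_command: Moves the arm, as the interface text tells. Shift numbers are shares of 0.4 m and turn numbers shares of 60 degrees, none past 1 either way. Its arguments: {"type":"object","properties":{"series":{"type":"array"},"force":{"type":"number"}},"required":["series"]}

```bash
ls; mkdir -p pics; cat > h.py <<'E'
import numpy as np, cv2, pickle
from bench import manip
def snap(n,f):
    c=manip.read_camera(n); cv2.imwrite(f'pics/{f}.png',cv2.cvtColor(c['img'],cv2.COLOR_RGB2BGR)); pickle.dump(c,open(f'pics/{f}.pkl','wb')); return c
def load(f): return pickle.load(open(f'pics/{f}.pkl','rb'))
def ray(c,u,v):
    p=np.array([(u-c['cx'])/c['fx'],(v-c['cy'])/c['fy']]); q=p.copy()
    for _ in range(30): q=p/(1+c['k1']*(q@q))
    R=cv2.Rodrigues(np.array(c['rvec'],float))[0]; o=-R.T@np.array(c['tvec'],float).ravel()
    return o,R.T@np.array([q[0],q[1],1])
def px2w(c,u,v,z):
    o,d=ray(c,u,v); return o+d*(z-o[2])/d[2]
def w2px(c,P):
    R=cv2.Rodrigues(np.array(c['rvec'],float))[0]; x=R@np.array(P,float)+np.array(c['tvec'],float).ravel()
    q=x[:2]/x[2]; q=q*(1+c['k1']*(q@q)); return np.array([q[0]*c['fx']+c['cx'],q[1]*c['fy']+c['cy']])
E
python3 - <<'E'
from h import *
for n in('top','side'):
    c=snap(n,n+'0'); print(n,c['fx'],c['k1'],c['rvec'],c['tvec'])
print(manip.get_obs())
E
```

```text
pics
top 466.2476770728706 -0.14330037759165684 [ 2.15549165 -2.09989027  0.23718584] [  9.91818907 558.18917777 985.76492313]
side 542.4354683907809 -0.05863495800067136 [ 2.18926449 -0.20192475  0.08575823] [-541.51356663  146.56264462 1204.39219623]
{'time_s': 0.1, 'joints': array([-1.25001764e+00,  3.14161866e-01, -4.79645457e-02,  1.21020092e+00,
        3.65044407e-05,  1.57077983e+00]), 'qd': array([ 2.24299033e-05, -4.53522291e-05,  3.27924849e-03,  8.79175911e-04,
        3.44179834e-04,  2.46097818e-04]), 'joint_efforts': array([ 5.58637694e-04, -5.40768027e+01,  3.40540731e+01,  1.11250285e-02,
        4.14753185e-05, -2.25475553e-06]), 'ee_pos': array([ 189.0272564 , -568.88447864,  218.02323919]), 'orientation': array([ 9.87163575e-01,  1.59710645e-01, -1.04228677e-04, -7.58594254e-04]), 'wrist_force': array([-0.33720765,  0.41675919, -0.35134288]), 'wrist_torque': array([-0.0200825 , -0.02060206,  0.02376992]), 'gripper_force': 0.0, 'grip_width': 85.21398717450433}
```

View pics/top0.png

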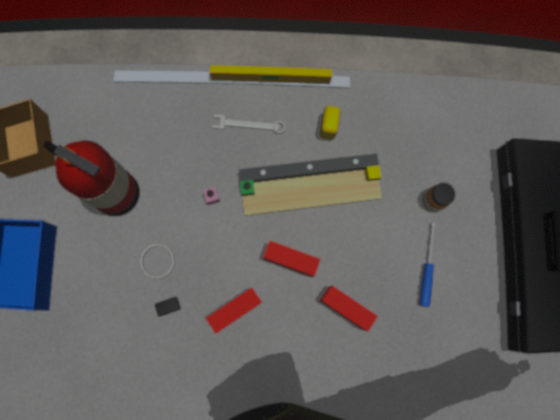

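View pics/side0.png

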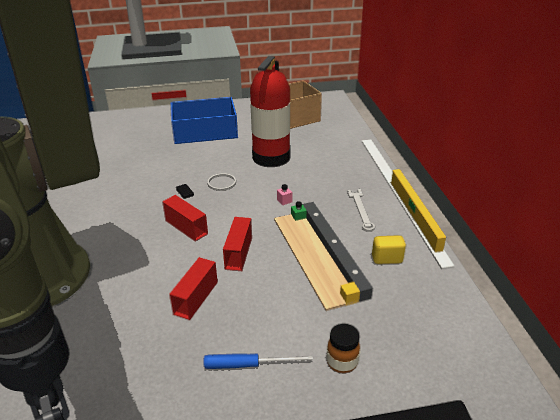

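Top view: the farthest red offcut is at about (291,259). The green stop with the knob is at (247,187), the left (+y) end of the fence, and the pink look-alike is at (211,195). I'll enlarge that area.

```bash
python3 - <<'E'
import cv2
i=cv2.imread('pics/top0.png')[145:285,225:395]; i=cv2.convertScaleAbs(i,alpha=1.5)
cv2.imwrite('pics/c1.png',cv2.resize(i,None,fx=4.25,fy=4.25,interpolation=cv2.INTER_CUBIC)[:600])
E
```

```text
(no output)
```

View pics/c1.png

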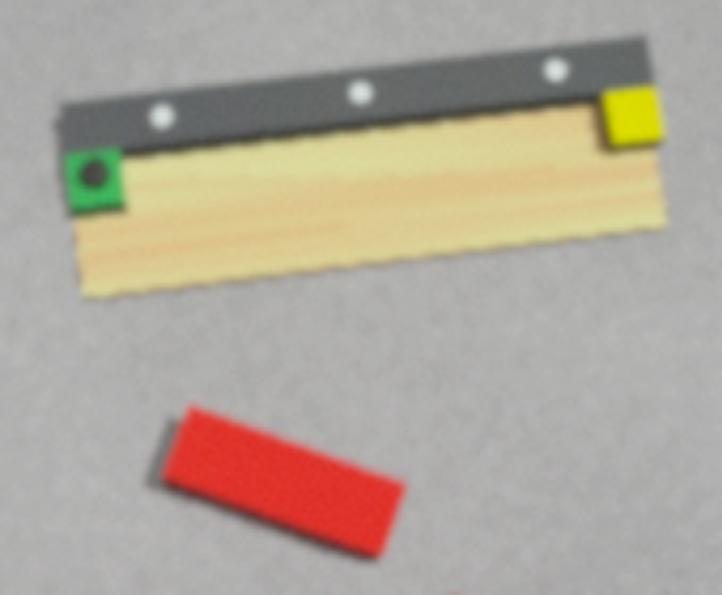

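```bash
cat > fit.py <<'E'
from h import *
from scipy.optimize import least_squares
def T(p,l): 
    c,s=np.cos(p[2]),np.sin(p[2]); return [p[0]+c*l[0]-s*l[1],p[1]+s*l[0]+c*l[1],l[2]]
def fit(c,pts,p0,f=lambda u,v:(u,v)):
    r=lambda p:np.concatenate([w2px(c,T(p,l))-f(*m) for l,m in pts])
    s=least_squares(r,p0,x_scale=[100,100,.5]); return s.x,s.fun.reshape(-1,2)
E
python3 - <<'E'
from fit import *
c=load('top0'); f=lambda u,v:np.array([225+(u+.5)/4.25-.5,145+(v+.5)/4.25-.5])
F=[((15,165,32),(60,105)),((15,-165,32),(645,37)),((-90,165,8),(83,297)),((-90,-165,8),(666,228)),((-30,150,49),(93,173)),((0,0,34),(360,93)),((-45,135,32),(125,207)),((-15,135,32),(122,148))]
p,r=fit(c,F,[650,0,0],f); print(p,np.degrees(p[2])); print(r.round(1))
O=[((20,60,60),(192,406)),((20,-60,60),(406,484)),((-20,-60,60),(380,558)),((-20,60,60),(163,480))]
q,r=fit(c,O,[500,0,0],f); print(q,np.degrees(q[2])); print(r.round(1))
# target
print('target',T(p,(-35,75,38)))
s=load('side0')
for l in [(15,165,32),(15,-165,32),(-90,165,8),(-90,-165,8),(-30,150,49)]: print('side',l,w2px(s,T(p,l)).round(0))
for l,_ in O: print('side off',w2px(s,T(q,l)).round(0))
E
```

```text
[ 6.72138575e+02 -4.72838411e+01  1.52939484e-01] 8.762786930581253
[[-0.4 -0.2]
 [ 0.3 -0.1]
 [-0.2  0.6]
 [ 0.6 -0.1]
 [ 0.2 -0.2]
 [ 0.1  0.3]
 [ 0.1 -0.9]
 [-0.7  0.5]]
[ 4.55548705e+02 -8.34356570e+00 -3.24507554e-01] -18.592913276681426
[[-0.7 -0. ]
 [ 0.4  0.3]
 [ 0.5  0.1]
 [-0.2 -0.4]]
target [np.float64(626.1213142123256), np.float64(21.508685563777924), 38]
side (15, 165, 32) [312. 201.]
side (15, -165, 32) [372. 287.]
side (-90, 165, 8) [273. 217.]
side (-90, -165, 8) [325. 307.]
side (-30, 150, 49) [298. 202.]
side off [250. 217.]
side off [240. 250.]
side off [222. 248.]
side off [233. 216.]
```

The fit holds up: residuals are under 1 px and the side view agrees to about 2–3 px. Moving towards a hover.

>>> {"method": "arm_command", "body": {
  "series": [
    [0.54,-0.56,0,0,0,-0.88,0],
    [0.54,-0.56,0,0,0,-0.88,0],
    [0.54,-0.56,0,0,0,-0.88,0],
    [0.54,-0.56,0,0,0,-0.88,0],
    [0.54,-0.56,0,0,0,-0.88,0],
    [0.54,-0.56,0,0,0,-0.88,0],
    [0.54,-0.56,0,0,0,-0.88,0]
  ],
  "force": 80
}}

```text
time_s: 0.98
ee_pos: [323.6, -288.8, 218.8]
orientation: [0.813, 0.582, -0.0, 0.0]
wrist_force: [0.0, -0.4, 1.0]
grip_width: 85.2
gripper_force: 0.0
```

```bash
cat > go.py <<'E'
# go.py x y z toolx_deg : row numbers from measured pose, tool down
import sys; from h import *
from scipy.spatial.transform import Rotation as Ro
def row(P,a):
    o=manip.get_obs(); R=Ro.from_quat(o['orientation']); a=np.radians(a)
    x=np.array([np.cos(a),np.sin(a),0]); z=np.array([0,0,-1.]); D=Ro.from_matrix(np.c_[x,np.cross(z,x),z])
    print('at',o['ee_pos'].round(1),'toolx',np.degrees(np.arctan2(*R.as_matrix()[[1,0],0])).round(2),'F',o['wrist_force'].round(1),'t',o['time_s'])
    print((R.inv().apply(np.array(P)-o['ee_pos'])/400).round(4),(np.degrees((R.inv()*D).as_rotvec())/60).round(4))
if __name__=='__main__':
    v=list(map(float,sys.argv[1:])); row(v[:3],v[3])
E
python3 go.py 455 -8 200 71.4
```

```text
at [ 323.6 -288.8  218.8] toolx 71.19 F [ 0.  -0.4  1. ] t 0.975
[0.7704 0.0846 0.0465] [-0.      0.0006 -0.0035]
```

>>> {"method": "arm_command", "body": {
  "series": [
    [0.77,0.085,0.0,0,0,-0.003,0],
    [0.77,0.085,0.0,0,0,-0.003,0],
    [0.77,0.085,0.0,0,0,-0.003,0],
    [0.77,0.085,0.0,0,0,-0.003,0],
    [0.77,0.085,0.0,0,0,-0.003,0],
    [0.77,0.085,0.0,0,0,-0.003,0],
    [0.77,0.085,0.0,0,0,-0.003,0]
  ]
}}

```text
time_s: 1.85
ee_pos: [454.9, -9.5, 218.4]
orientation: [0.813, 0.583, -0.001, -0.0]
wrist_force: [0.4, 0.1, 0.0]
grip_width: 85.2
gripper_force: 0.0
```

```bash
python3 - <<'E'
from h import *
c=snap('wrist','w1'); print(c['fx'],c['k1'],cv2.Rodrigues(np.array(c['rvec'],float))[0].round(3), manip.get_obs()['ee_pos'])
i=cv2.convertScaleAbs(cv2.imread('pics/w1.png'),alpha=1.3); cv2.imwrite('pics/w1b.png',cv2.resize(i,(800,600),interpolation=cv2.INTER_CUBIC))
E
```

```text
331.79323011951044 0.0238813030489638 [[ 0.947 -0.321 -0.001]
 [-0.31  -0.915  0.258]
 [-0.084 -0.244 -0.966]] [454.72287931  -9.84814989 218.47830625]
```

View pics/w1b.png

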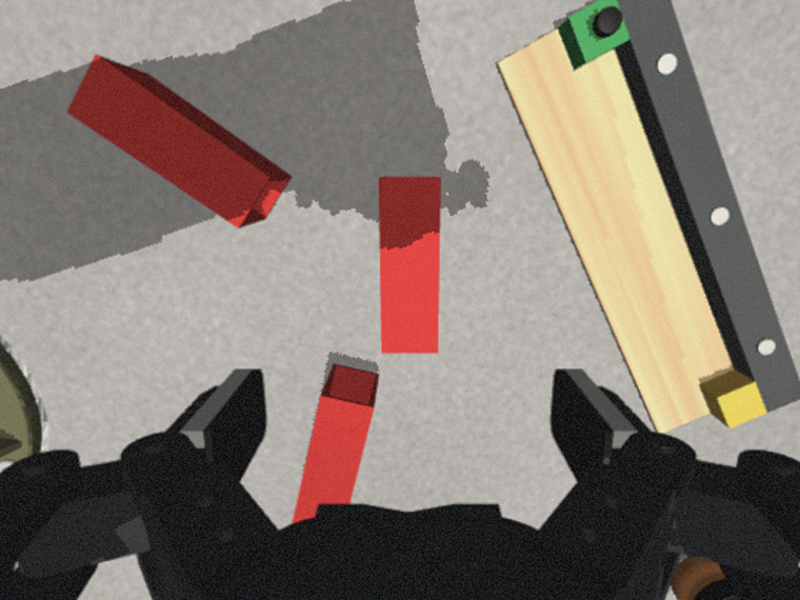

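The wrist view shows the target offcut's top face with corners at (379,178), (440,178), (438,352) and (382,352). The board's near corners are at (497,65) and (655,433), the middle bolt is at (720,216), and the knob is at (608,20).

```bash
python3 - <<'E'
from fit import *
c=load('w1'); f=lambda u,v:np.array([(u+.5)*.7-.5,(v+.5)*.7-.5])
O=[((20,60,60),(440,178)),((20,-60,60),(438,352)),((-20,-60,60),(382,352)),((-20,60,60),(379,178))]
q,r=fit(c,O,[455,-8,-.32],f); print(q,np.degrees(q[2]));print(r.round(1).tolist())
F=[((-90,165,8),(497,65)),((-90,-165,8),(655,433)),((-30,150,49),(608,20)),((0,0,34),(720,216))]
p,r=fit(c,F,[670,-47,.15],f); print(p,np.degrees(p[2]));print(r.round(1).tolist())
E
python3 go.py 455 -8 40 71.4
```

```text
[ 4.54520166e+02 -9.21887356e+00 -3.23738524e-01] -18.54885109094756
[[0.6, -0.6], [0.2, 0.6], [-0.3, 0.7], [-0.5, -0.4]]
[ 6.69575782e+02 -4.82778673e+01  1.52599481e-01] 8.74330620949661
[[-0.8, -1.9], [1.8, 1.9], [0.5, 0.1], [-1.2, 0.5]]
at [454.7  -9.8 218.5] toolx 71.2 F [ 0.1 -0.  -0.2] t 1.9
[ 0.005  -0.0005  0.4462] [-0.0008  0.0008 -0.0033]
```

>>> {"method": "arm_command", "body": {
  "series": [
    [0.002,0,0.15,0,0,-0.003,0],
    [0.002,0,0.3,0,0,-0.003,0],
    [0.002,0,0.44,0,0,-0.003,0],
    [0.002,0,0.44,0,0,-0.003,0],
    [0.002,0,0.44,0,0,-0.003,1],
    [0.002,0,0.44,0,0,-0.003,1],
    [0.002,0,0.44,0,0,-0.003,1],
    [0.002,0,0.44,0,0,-0.003,1]
  ],
  "force": 80
}}

```text
time_s: 2.9
ee_pos: [457.0, -7.5, 45.5]
orientation: [0.811, 0.585, 0.001, 0.001]
wrist_force: [-4.7, 0.1, 16.2]
grip_width: 34.4
gripper_force: 78.1
```

>>> {"method": "arm_command", "body": {
  "series": [
    [0,0,0,0,0,0,1],
    [0,0,0,0,0,0,1],
    [0,0,0,0,0,0,1],
    [0,0,0,0,0,0,1]
  ]
}}

```text
time_s: 3.4
ee_pos: [457.0, -7.5, 45.5]
orientation: [0.811, 0.585, 0.001, 0.001]
wrist_force: [-3.9, -1.3, 16.3]
grip_width: 34.4
gripper_force: 78.2
```

```bash
python3 - <<'E'
from h import *
snap('wrist','w2');snap('side','s2')
a=cv2.imread('pics/w2.png')[150:420,130:430]; b=cv2.imread('pics/s2.png')[150:300,150:300]
a=cv2.resize(a,(400,360)); b=cv2.resize(b,(400,400),interpolation=cv2.INTER_CUBIC)
o=np.zeros((400,800,3),np.uint8); o[:360,:400]=a; o[:,400:]=b
cv2.imwrite('pics/m2.png',cv2.convertScaleAbs(o,alpha=1.6))
E
```

```text
(no output)
```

View pics/m2.png

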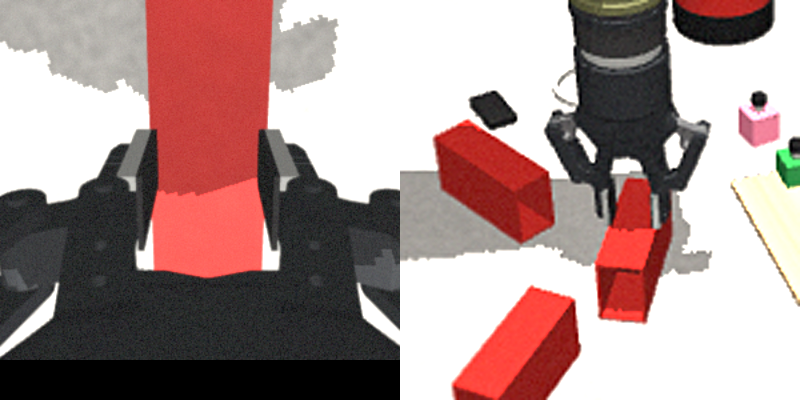

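The pads grip the offcut squarely on both long sides and it stands flat. The closing swing accounts for the vertical load. Lifting.

>>> {"method": "arm_command", "body": {
  "series": [
    [0,0,-0.04,0,0,0,1],
    [0,0,-0.08,0,0,0,1],
    [0,0,-0.12,0,0,0,1],
    [0,0,-0.15,0,0,0,1],
    [0,0,-0.15,0,0,0,1],
    [0,0,-0.15,0,0,0,1]
  ]
}}

```text
time_s: 4.25
ee_pos: [455.1, -7.4, 102.6]
orientation: [0.811, 0.585, -0.0, -0.0]
wrist_force: [-0.4, 0.1, -0.1]
grip_width: 0.2
gripper_force: 0.0
```

```bash
python3 - <<'E'
from fit import *
from go import row
P=T([671,-47.8,np.radians(8.75)],(-43,67,104)); print(P); row(P,98.75)
o=manip.get_obs(); print(o['grip_width'],o['wrist_torque'])
E
```

```text
[np.float64(618.308188175162), np.float64(11.878915595173552), 104]
at [455.1  -7.4 102.6] toolx 71.54 F [-0.4  0.1 -0.1] t 4.25
[ 0.1747  0.3717 -0.0036] [-2.000e-04  0.000e+00 -4.535e-01]
0.19308844034289735 [-0.03489156  0.00612677 -0.02002787]
```

```bash
python3 - <<'E'
from h import *
snap('wrist','w3');snap('side','s3')
a=cv2.imread('pics/w3.png'); b=cv2.imread('pics/s3.png')[150:300,150:300]
a=cv2.resize(a,(400,300)); b=cv2.resize(b,(400,400),interpolation=cv2.INTER_CUBIC)
o=np.zeros((400,800,3),np.uint8); o[:300,:400]=a; o[:,400:]=b
cv2.imwrite('pics/m3.png',cv2.convertScaleAbs(o,alpha=1.5))
E
```

```text
(no output)
```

View pics/m3.png

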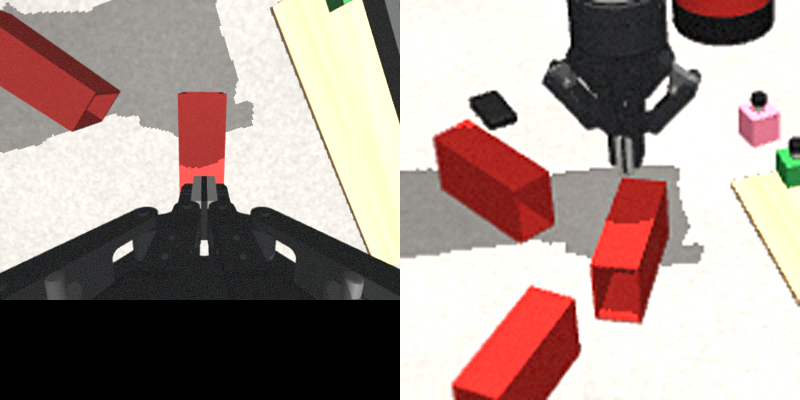

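The grip slipped off because it was too shallow: the pads sat near the top edge. The offcut is still standing in place, so I'll regrasp about 9 mm deeper with less force.

>>> {"method": "arm_command", "body": {
  "series": [
    [0,0,0,0,0,0,0],
    [0,0,0,0,0,0,0],
    [0,0,0,0,0,0,0],
    [0,0,0,0,0,0,0],
    [0,0,0,0,0,0,0],
    [0,0,0,0,0,0,0]
  ],
  "force": 60
}}

```text
time_s: 5.1
ee_pos: [455.4, -7.4, 102.8]
orientation: [0.811, 0.585, 0.0, 0.0]
wrist_force: [0.4, 0.2, -0.6]
grip_width: 85.5
gripper_force: 0.0
```

>>> {"method": "arm_command", "body": {
  "series": [
    [0,0,0.06,0,0,0,0],
    [0,0,0.12,0,0,0,0],
    [0,0,0.172,0,0,0,0],
    [0,0,0.172,0,0,0,0.4],
    [0,0,0.172,0,0,0,0.4],
    [0,0,0.172,0,0,0,0.4],
    [0,0,0.172,0,0,0,0.4],
    [0,0,0.172,0,0,0,0.4]
  ]
}}

```text
time_s: 6.1
ee_pos: [455.7, -7.4, 34.4]
orientation: [0.811, 0.585, 0.0, 0.0]
wrist_force: [0.3, -0.3, 0.7]
grip_width: 51.4
gripper_force: 0.0
```

>>> {"method": "arm_command", "body": {
  "series": [
    [0,0,0,0,0,0,1],
    [0,0,0,0,0,0,1],
    [0,0,0,0,0,0,1],
    [0,0,0,0,0,0,1],
    [0,0,0,0,0,0,1]
  ]
}}

```text
time_s: 6.72
ee_pos: [455.3, -7.3, 34.5]
orientation: [0.811, 0.584, 0.0, -0.0]
wrist_force: [-2.9, 0.8, 7.0]
grip_width: 38.5
gripper_force: 60.0
```

The grip is good now (38.5 mm), but the fingertips may be too low for the fence. I'll regrip 4 mm higher, then lift.

>>> {"method": "arm_command", "body": {
  "series": [
    [0,0,0,0,0,0,0.4],
    [0,0,0,0,0,0,0.4],
    [0,0,-0.01,0,0,0,0.4],
    [0,0,-0.01,0,0,0,0.4],
    [0,0,-0.01,0,0,0,1],
    [0,0,-0.01,0,0,0,1],
    [0,0,-0.01,0,0,0,1],
    [0,0,-0.01,0,0,0,1]
  ]
}}

```text
time_s: 7.72
ee_pos: [455.4, -7.3, 38.5]
orientation: [0.811, 0.584, 0.0, -0.0]
wrist_force: [-2.6, 0.5, 6.4]
grip_width: 38.6
gripper_force: 59.9
```

>>> {"method": "arm_command", "body": {
  "series": [
    [0,0,-0.01,0,0,0,1],
    [0,0,-0.05,0,0,0,1],
    [0,0,-0.1,0,0,0,1],
    [0,0,-0.15,0,0,0,1],
    [0,0,-0.15,0,0,0,1],
    [0,0,-0.15,0,0,0,1]
  ]
}}

```text
time_s: 8.48
ee_pos: [454.9, -7.4, 97.3]
orientation: [0.811, 0.585, -0.0, -0.0]
wrist_force: [-0.8, -0.1, -1.8]
grip_width: 38.0
gripper_force: 60.6
```

```bash
python3 - <<'E'
from fit import *
from go import row
P=T([671,-47.8,np.radians(8.75)],(-43,67,98)); print(P); row(P,98.75)
o=manip.get_obs(); print(o['grip_width'],o['wrist_torque'])
E
```

```text
[np.float64(618.308188175162), np.float64(11.878915595173552), 98]
at [454.9  -7.4  97.3] toolx 71.54 F [-0.8 -0.1 -1.8] t 8.475
[ 0.1751  0.3724 -0.0021] [-8.000e-04  1.000e-04 -4.535e-01]
38.03834666604553 [-2.86609153e-05  4.53566578e-03  4.45388533e-02]
```

Held, with about 2 N of weight on the wrist. Carrying it to the pre-place point.

>>> {"method": "arm_command", "body": {
  "series": [
    [0.03,0.07,0,0,0,-0.09,1],
    [0.06,0.13,0,0,0,-0.18,1],
    [0.09,0.2,0,0,0,-0.27,1],
    [0.12,0.27,0,0,0,-0.36,1],
    [0.15,0.33,0,0,0,-0.45,1],
    [0.175,0.372,0,0,0,-0.454,1],
    [0.175,0.372,0,0,0,-0.454,1],
    [0.175,0.372,0,0,0,-0.454,1]
  ]
}}

```text
time_s: 9.48
ee_pos: [617.1, 11.8, 96.8]
orientation: [0.651, 0.759, -0.001, -0.001]
wrist_force: [-0.1, -0.8, -1.5]
grip_width: 38.2
gripper_force: 60.7
```

```bash
python3 go.py 618.3 11.9 50 98.75; python3 - <<'E'
from h import *
snap('wrist','w4')
i=cv2.convertScaleAbs(cv2.imread('pics/w4.png'),alpha=1.3); cv2.imwrite('pics/w4b.png',cv2.resize(i,(800,600),interpolation=cv2.INTER_CUBIC))
E
```

```text
at [617.1  11.8  96.8] toolx 98.78 F [-0.1 -0.8 -1.5] t 9.475
[-0.0002  0.0033  0.117 ] [-0.0025 -0.0003  0.0005]
```

View pics/w4b.png

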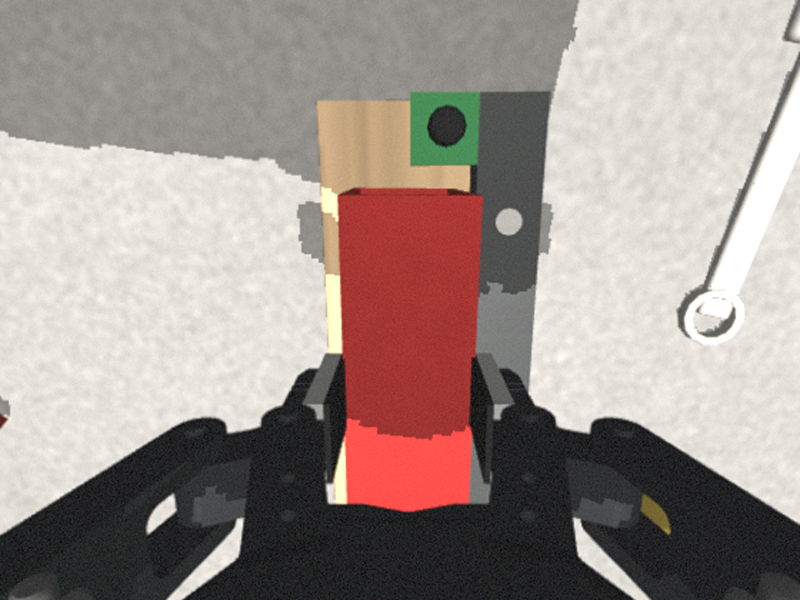

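The wrist view shows the offcut square in the jaws. Its far top corners are at (340,195) and (482,195), and the green stop's inner edge runs from (411,165) to (479,165), ahead of it. Checking clearances.

```bash
python3 - <<'E'
from h import *
c=load('w4'); f=lambda u,v:np.array([(u+.5)*.7-.5,(v+.5)*.7-.5])
a=np.radians(8.75);M=np.array([[np.cos(a),np.sin(a)],[-np.sin(a),np.cos(a)]])
L=lambda P:(M@(np.array(P)[:2]-[671,-47.8])).round(1)
for n,u,v,z in [('offFarL',340,195,118.3),('offFarR',482,195,118.3),('greenInNear',411,165,32),('greenInFar',479,165,32),('greenOutNear',411,93,32),('knob',447,125,49),('fenceFarL',550,92,32),('boardNearL',317,101,8),('bolt',509,222,34)]:
    print(n,L(px2w(c,*f(u,v),z)))
E
```

```text
offFarL [-64.8 125.4]
offFarR [-25.7 125.4]
greenInNear [-44.9 134.5]
greenInFar [-14.7 134.5]
greenOutNear [-45.  164.1]
knob [-30.5 149.7]
fenceFarL [ 14.4 164.3]
boardNearL [-89.8 164.1]
bolt [ -0.3 109.6]
```

Clearances are 11 mm to the fence and 9 mm to the stop. Lowering.

>>> {"method": "arm_command", "body": {
  "series": [
    [0,0,0.03,0,0,0,1],
    [0,0,0.06,0,0,0,1],
    [0,0,0.09,0,0,0,1],
    [0,0,0.115,0,0,0,1],
    [0,0,0.12,0,0,0,1],
    [0,0,0.1225,0,0,0,1],
    [0,0,0.1225,0,0,0,1]
  ]
}}

```text
time_s: 10.4
ee_pos: [619.0, 11.9, 49.4]
orientation: [0.651, 0.759, 0.0, 0.0]
wrist_force: [-0.9, 0.8, -1.5]
grip_width: 38.1
gripper_force: 60.7
```

>>> {"method": "arm_command", "body": {
  "series": [
    [0,0,0.0025,0,0,0,1],
    [0,0,0.005,0,0,0,1],
    [0,0,0.005,0,0,0,1]
  ]
}}

```text
time_s: 10.78
ee_pos: [618.6, 11.9, 47.0]
orientation: [0.651, 0.759, -0.0, -0.0]
wrist_force: [-0.5, -0.0, -1.5]
grip_width: 38.1
gripper_force: 60.7
```

>>> {"method": "arm_command", "body": {
  "series": [
    [0,0,0.002,0,0,0,1],
    [0,0,0.004,0,0,0,1],
    [0,0,0.004,0,0,0,1]
  ]
}}

```text
time_s: 11.15
ee_pos: [618.7, 11.9, 46.5]
orientation: [0.651, 0.759, 0.0, 0.0]
wrist_force: [-2.9, 0.7, 7.7]
grip_width: 38.5
gripper_force: 61.8
```

On the board at the expected height. Sliding towards the fence and the stop.

>>> {"method": "arm_command", "body": {
  "series": [
    [0.006,0.0075,0,0,0,0,1],
    [0.012,0.015,0,0,0,0,1],
    [0.0175,0.0225,0,0,0,0,1],
    [0.0175,0.0225,0,0,0,0,1]
  ]
}}

```text
time_s: 11.65
ee_pos: [627.4, 19.9, 46.5]
orientation: [0.651, 0.759, 0.0, 0.001]
wrist_force: [-0.9, -1.2, 4.8]
grip_width: 38.1
gripper_force: 61.5
```

>>> {"method": "arm_command", "body": {
  "series": [
    [0,0.0025,0,0,0,0,1],
    [0,0.005,0,0,0,0,1],
    [0,0.005,0,0,0,0,1]
  ]
}}

```text
time_s: 12.02
ee_pos: [627.7, 19.9, 46.6]
orientation: [0.651, 0.759, -0.001, 0.0]
wrist_force: [-5.1, -2.1, 10.0]
grip_width: 37.9
gripper_force: 62.1
```

```bash
cat > st.py <<'E'
from h import *
a=np.radians(8.75);M=np.array([[np.cos(a),np.sin(a)],[-np.sin(a),np.cos(a)]])
o=manip.get_obs();R=cv2.Rodrigues
from scipy.spatial.transform import Rotation as Ro
print('local TCP',(M@(o['ee_pos'][:2]-[671,-47.8])).round(2),'z',o['ee_pos'][2].round(2),'F local',(M@o['wrist_force'][:2]).round(1),o['wrist_force'][2].round(1),'T',o['wrist_torque'].round(2))
m=Ro.from_quat(o['orientation']).as_matrix();print('toolx',np.degrees(np.arctan2(m[1,0],m[0,0])).round(2),'z ax',m[:,2].round(4),'w',o['grip_width'])
E
python3 st.py
```

```text
local TCP [-32.47  73.52] z 46.57 F local [-5.4 -1.3] 10.0 T [-0.34  1.36  0.08]
toolx 98.77 z ax [-8.0e-04 -1.1e-03 -1.0e+00] w 37.8947203531214
```

>>> {"method": "arm_command", "body": {
  "series": [
    [0,0.0025,0,0,0,0,1],
    [0.0025,0.0025,0,0,0,0,1],
    [0.005,0.0025,0,0,0,0,1],
    [0.005,0.0025,0,0,0,0,1]
  ]
}}

```text
time_s: 12.52
ee_pos: [627.8, 20.1, 46.6]
orientation: [0.651, 0.759, -0.002, 0.001]
wrist_force: [-7.3, -8.1, 12.1]
grip_width: 38.0
gripper_force: 62.4
```

```bash
python3 st.py
```

```text
local TCP [-32.34  73.66] z 46.59 F local [-8.4 -7. ] 12.1 T [-1.58  1.68  0.26]
toolx 98.74 z ax [-0.0016 -0.005  -1.    ] w 38.00731404379262
```

```bash
python3 - <<'E'
from h import *
snap('wrist','w5');snap('side','s5')
a=cv2.imread('pics/w5.png')[0:320,180:420]; b=cv2.imread('pics/s5.png')[170:320,240:390]
a=cv2.resize(a,(420,560),interpolation=cv2.INTER_CUBIC); b=cv2.resize(b,(380,380),interpolation=cv2.INTER_CUBIC)
o=np.zeros((560,800,3),np.uint8); o[:,:420]=a; o[:380,420:]=b
cv2.imwrite('pics/m5.png',cv2.convertScaleAbs(o,alpha=1.5))
E
```

```text
(no output)
```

View pics/m5.png

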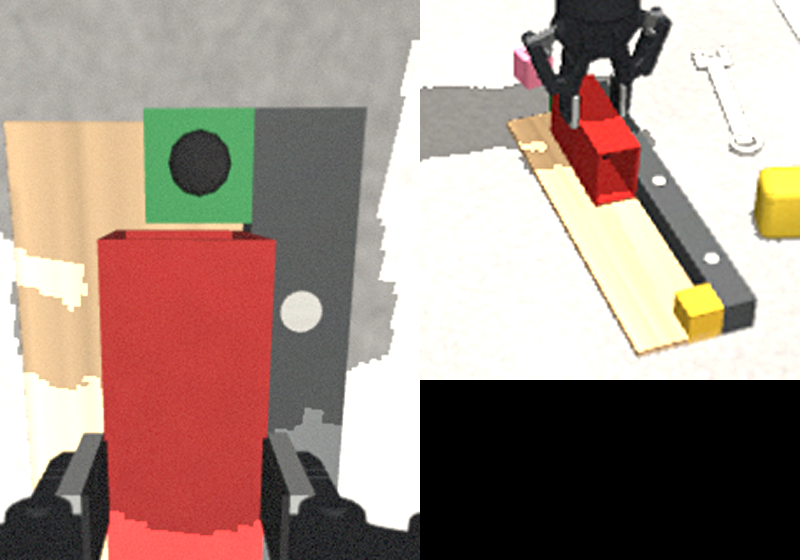

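```bash
python3 - <<'E'
from h import *
c=load('w5'); f=lambda u,v:np.array([180+(u+.5)*240/420-.5,(v+.5)*320/560-.5])
a=np.radians(8.75);M=np.array([[np.cos(a),np.sin(a)],[-np.sin(a),np.cos(a)]])
L=lambda P:(M@(np.array(P)[:2]-[671,-47.8])).round(1)
R=cv2.Rodrigues(np.array(c['rvec'],float))[0];print('cam',L(-R.T@np.array(c['tvec'],float).ravel()))
for n,u,v,z in [('offTopL',98,239,68),('offTopR',275,239,68),('offBot',112,231,8),('offBot',260,231,8),('gIn',147,222,32),('gIn',252,222,32),('gInbot',252,222,8),('gOut',145,109,32),('knob',200,163,49),('bolt',301,312,34)]: print(n,L(px2w(c,*f(u,v),z)))
E
```

```text
cam [-33.8 138.9]
offTopL [-53.6 132.1]
offTopR [-13.9 132.1]
offBot [-57.9 131.6]
offBot [ -9.9 131.6]
gIn [-44.9 135. ]
gIn [-15.3 134.9]
gInbot [-12.6 134.4]
gOut [-44.9 164.3]
knob [-30.4 149.5]
bolt [ -0.5 109.6]
```

The stop gap is still about 3 mm, so that resistance was friction. I'll ease the other loads and slide further to the stop.

>>> {"method": "arm_command", "body": {
  "series": [
    [0,-0.005,-0.002,0,0,0,1],
    [0,-0.005,-0.002,0,0,0,1]
  ]
}}

```text
time_s: 12.88
ee_pos: [627.2, 22.1, 46.6]
orientation: [0.651, 0.759, 0.0, 0.0]
wrist_force: [-1.9, -1.5, 4.2]
grip_width: 38.2
gripper_force: 61.4
```

```bash
python3 st.py
```

```text
local TCP [-32.64  75.79] z 46.57 F local [-2.1 -1.2] 4.2 T [-0.35  0.53  0.02]
toolx 98.77 z ax [ 4.e-04 -3.e-04 -1.e+00] w 38.22741169399233
```

>>> {"method": "arm_command", "body": {
  "series": [
    [0.0025,0,0,0,0,0,1],
    [0.0025,0,0,0,0,0,1]
  ]
}}

```text
time_s: 13.12
ee_pos: [627.2, 22.7, 46.6]
orientation: [0.651, 0.759, -0.0, 0.001]
wrist_force: [-2.0, -3.4, 5.3]
grip_width: 38.0
gripper_force: 61.5
```

```bash
python3 st.py
```

```text
local TCP [-32.54  76.3 ] z 46.58 F local [-2.5 -3. ] 5.3 T [-0.86  0.46  0.04]
toolx 98.77 z ax [ 4.0e-04 -1.6e-03 -1.0e+00] w 37.97109356730308
```

>>> {"method": "arm_command", "body": {
  "series": [
    [0.0025,0,0,0,0,0,1],
    [0.0025,0,0,0,0,0,1]
  ]
}}

```text
time_s: 13.38
ee_pos: [627.2, 22.8, 46.6]
orientation: [0.651, 0.759, -0.001, 0.001]
wrist_force: [-2.7, -7.0, 5.3]
grip_width: 38.2
gripper_force: 61.5
```

```bash
python3 st.py; python3 - <<'E'
from h import *
snap('wrist','w6');snap('side','s6')
a=cv2.imread('pics/w6.png')[0:240,200:400]; b=cv2.imread('pics/s6.png')[180:280,270:340]
a=cv2.resize(a,(450,540),interpolation=cv2.INTER_CUBIC); b=cv2.resize(b,(350,500),interpolation=cv2.INTER_CUBIC)
o=np.zeros((560,800,3),np.uint8); o[:540,:450]=a; o[:500,450:]=b
cv2.imwrite('pics/m6.png',cv2.convertScaleAbs(o,alpha=1.5))
E
```

```text
local TCP [-32.52  76.42] z 46.63 F local [-3.7 -6.5] 5.3 T [-1.36  0.44  0.06]
toolx 98.76 z ax [ 7.0e-04 -3.3e-03 -1.0e+00] w 38.22058079562172
```

View pics/m6.png

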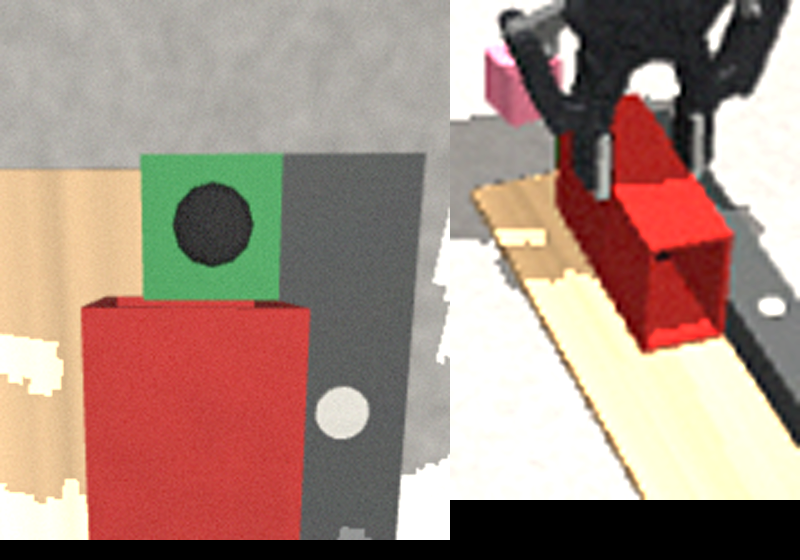

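The offcut end now butts against the green stop and its side lies along the fence. Building up the diagonal push.

>>> {"method": "arm_command", "body": {
  "series": [
    [0,0.0025,0.0005,0,0,0,1],
    [0,0.005,0.001,0,0,0,1],
    [0,0.005,0.001,0,0,0,1]
  ]
}}

```text
time_s: 13.85
ee_pos: [627.5, 22.7, 46.6]
orientation: [0.651, 0.759, -0.002, 0.0]
wrist_force: [-8.3, -7.8, 13.0]
grip_width: 38.3
gripper_force: 62.5
```

```bash
python3 st.py
```

```text
local TCP [-32.28  76.34] z 46.58 F local [-9.4 -6.4] 13.0 T [-1.59  1.8   0.21]
toolx 98.76 z ax [-0.0021 -0.0039 -1.    ] w 38.31435596483696
```

>>> {"method": "arm_command", "body": {
  "series": [
    [-0.0005,0.0025,-0.0005,0,0,0,1],
    [-0.0005,0.0025,-0.0005,0,0,0,1],
    [-0.0005,0.0025,-0.0005,0,0,0,1]
  ]
}}

```text
time_s: 14.22
ee_pos: [627.6, 22.8, 46.6]
orientation: [0.651, 0.759, -0.003, -0.0]
wrist_force: [-10.4, -6.3, 14.6]
grip_width: 38.5
gripper_force: 62.7
```

```bash
python3 st.py
```

```text
local TCP [-32.19  76.35] z 46.58 F local [-11.2  -4.7] 14.6 T [-1.61  2.31  0.3 ]
toolx 98.77 z ax [-0.0036 -0.0038 -1.    ] w 38.47094208870233
```

>>> {"method": "arm_command", "body": {
  "series": [
    [0,0.0007,-0.0008,0,0,0,1],
    [0,0.0007,-0.0008,0,0,0,1],
    [0,0.0007,-0.0008,0,0,0,1],
    [0,0.0007,-0.0008,0,0,0,1]
  ]
}}

```text
time_s: 14.72
ee_pos: [627.6, 22.8, 46.6]
orientation: [0.651, 0.759, -0.003, -0.0]
wrist_force: [-10.3, -7.5, 12.4]
grip_width: 38.0
gripper_force: 62.5
```

```bash
python3 st.py; python3 - <<'E'
from h import *
snap('wrist','w7'); 
E
python3 st.py
python3 -c "
import cv2;a=cv2.imread('pics/w7.png')[0:240,200:400];cv2.imwrite('pics/m7.png',cv2.convertScaleAbs(cv2.resize(a,(450,540),interpolation=cv2.INTER_CUBIC),alpha=1.5))"
```

```text
local TCP [-32.17  76.34] z 46.62 F local [-11.3  -5.9] 12.4 T [-1.6   2.3   0.37]
toolx 98.77 z ax [-0.0042 -0.0038 -1.    ] w 37.98893335808109
local TCP [-32.14  76.3 ] z 46.63 F local [-11.1  -6.5] 13.6 T [-1.62  2.22  0.33]
toolx 98.77 z ax [-0.0041 -0.0039 -1.    ] w 38.10568098697187
```

View pics/m7.png

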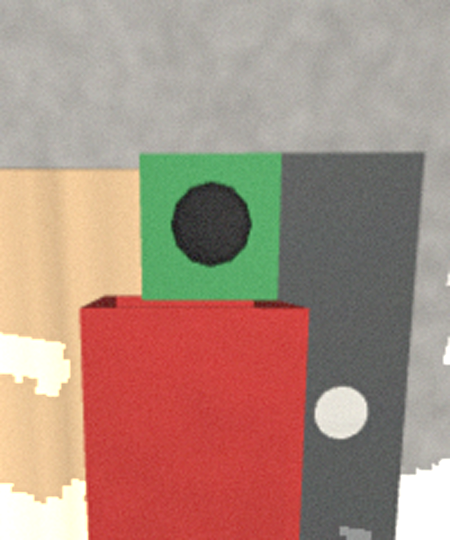

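The offcut is seated. One last small trim into the fence, then I'll hand in.

>>> {"method": "arm_command", "body": {
  "series": [
    [-0.0004,0.0017,-0.0008,0,0,0,1],
    [-0.0004,0.0017,-0.0008,0,0,0,1],
    [-0.0004,0.0017,-0.0008,0,0,0,1],
    [-0.0004,0.0017,-0.0008,0,0,0,1]
  ]
}}

```text
time_s: 15.28
ee_pos: [627.7, 22.8, 46.6]
orientation: [0.651, 0.759, -0.003, -0.001]
wrist_force: [-11.2, -8.1, 13.0]
grip_width: 37.9
gripper_force: 62.5
```

```bash
python3 st.py; python3 -c "
from bench import manip
print(manip.finish_job())"
```

```text
local TCP [-32.1   76.36] z 46.63 F local [-12.3  -6.3] 13.0 T [-1.55  2.45  0.37]
toolx 98.78 z ax [-0.0053 -0.0037 -1.    ] w 37.900284772607066
the job is handed in; nothing more can be done
None
```

I handed in the job with the offcut upright on the board, flush to the fence and butted against the green stop, still gripped and pressed at about 12 N into the fence, 13 N down and 6 N towards the stop (wrist readings); the first grasp slipped off and I had to regrip, and no verdict was shown.

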